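Hang the eye wrench on its peg

ROBOT

A 6-joint arm with a two-finger parallel gripper is mounted at the origin on a cart in front of the work surface, level with it; the furniture and walls round the work are solid. World frame = base frame: x ahead of the robot, y to its left, z up, the work surface at z = 0. Lengths are in mm, angles in rad, forces in N, time in s.
With the tool pointing down it reaches from about 350 to 800 mm from the base axis. Payload 7.3 kg.
Tool frame: the origin (TCP) lies at the very end of the fingers, on their centre line; the grasp point (between the pads) lies 19 mm behind it; z points along the fingers, y is the direction in which the jaws open and shut (so a half turn about z gives the same grasp; the last joint's range is limited). The gripper opens to 85 mm and grips with 20 to 120 N. Pads are 22 mm wide; open, the fingers measure 114 mm over their backs; the gripper's body (76 mm by 85 mm) begins 54 mm behind the grasp point. The pads swing forward as they close: fully open they stand 13 mm farther back than shut.
Start: joints at [-1.492, 0.342, 1.524, -0, 1.275, -0.146], TCP at [117.05, -511.804, 231.322] pointing down, gripper open.
Joint ranges: [-2.53, 2.53], [-0.77, 2.02], [0.04, 2.7], [-1, 4.14], [0.28, 2.66], [-3.11, 3.11]. Speed limits (rad/s): [2.57, 2.57, 3.14, 3.14, 3.14, 3.14].

INTERFACE

Orientations are given as a unit quaternion [x, y, z, w].
In Python, from rig import sensors, camera, camera_info, r gives the robot as it stands. The module is installed in compiled form; this text tells all that it offers.
- The arm moves only by the shell command python3 -m crank 'ROWS' [FORCE]. ROWS is text: rows parted by semicolons, each of 5 numbers parted by spaces: the shift along the tool's x, y, z in units of 40 mm (1.0 is 40 mm), then the turn about the tool's z in units of 6 degrees (1.0 is 6 degrees), then the finger opening in mm, from 0 to 85.4. In form: dx dy dz yaw claw; .... A call has 1 to 20 rows; each row shifts and turns the commanded pose from where the row before left it, along the tool's axes as they then stand; what a row does not reach is not made up. A row lasts 1/12 s, in which the tool goes at most 41.7 mm and 7.16 degrees, less where a joint would pass 70% of its speed; a pose out of reach is approached as far as the arm can. A call is refused whole if a number of a shift passes 1 or a number of a turn 1, either way. A call with a gripper value outside its range is refused whole. The fingers move at their own pace and stop on an object; FORCE is the grip in N (left out, the last holds). Time passes only in rows, so rows that do not move let the fingers close. It gives the time, the measured TCP pose, the force and the opening at its end, in the units of the state.
- sensors.read_state(): the state, without advancing time (a new reading comes with each control period).
- camera(name): name is "scene" or "top"; returns the picture (400x640x3 uint8, blue, green, red); there is no depth.
- camera_info(name): a dict with "fx", "fy", "cx", "cy" (pixels), "world_to_cam" (4x4, takes a point from world to camera coordinates). Camera axes: x right, y down, z forward; pixel columns grow to the right and rows downward; lengths in mm; the calibration is good to about 2 mm. A picture is of the moment at which its call begins. camera_info takes no time and is no camera call.
- r.job_done(): hands the job in, once; it reports no verdict.
The state is a dict: "clock": time; "qpos": joint angles; "dq": joint speeds; "tau": joint torques, N m; "ee_pos": TCP position; "tcp_rot": TCP orientation; "wrist_force": force on the tool from outside, world axes, zero at the start; "moment": the same for the moment, N m; "width": finger opening in mm.
Only numpy, scipy, OpenCV 4.12 (cv2) and the standard library are available. Lean on these libraries where they do the work, as an engineer would, in place of code of your own. Each camera call takes 0.05 s, during which the arm holds its last target. There are 200 camera calls.

TASK

Of the two flat steel tools standing in the grey slotted holder, take the one with the big round hole in its head and hang it by that hole on the peg of the steel stand, so that it hangs freely, upright and square to the peg, between the post and the ball tip. Leave the other tool in the holder, and do not disturb the jar and the bottle nearby.

Things in the scene. Friction and masses are not known exactly. Their poses are not given: they have to be found in the camera images.
- eye (a point): Centre of the 34 mm through hole in the 50 x 50 mm head of the wrench to hang: a flat plain steel plate, 6 mm thick, 140 mm tall, 90 g, upright; 20 mm shank and 34 mm forked foot below. 25 mm under the top edge, 115 mm above the lower end. Axes: x = normal of the plate (hole direction), y = across its width (grasp the head's two straight edges, from above), z = up the tool. Both faces alike.
- blade (a point): Centre of the head of the other tool, a scraper: same outline, size, foot and axes as the wrench, but its 50 x 50 mm head is solid, with no hole. It stays in the holder, its top edge 147 mm above the worktop.
- holder: Fixed grey block, 60 (x) x 190 (y) x 35 mm high, with two slots (8 x 36 mm, long side along y, 28 mm deep) at y = +60 and -60 mm; one tool stands loosely in each, its lower end 7 mm above the worktop, its axes along the holder's; which stands in which varies. Origin: centre of the underside.
- peg_mid (a point): Mid-point of the 8 mm peg's axis on the fixed steel stand, 160 mm above the worktop. Foot 90 x 90 x 12 mm centred below. Axes: -x = horizontal, from post to tip (roughly towards the robot), y = sideways, z = up. The 12 mm post is 36 mm behind, ending at the peg's root; the peg rises 12 degrees to its tip. A wrench hanging here has its hole centre 13 mm below this point.
- peg_tip (a point): Centre of the 12 mm ball on the free front end of the peg, 36 mm in front of peg_mid (along its -x) and 8 mm higher. Axes as for peg_mid.
- jar_mid (a point): Centre, half-way up, of a loose bystander: a clear sample jar with black lid, 45 mm wide and 61 mm tall, on the right side of the work.
- bottle_mid (a point): Centre, half-way up, of a loose bystander: a brown bottle with black cap, 32 mm wide and 77 mm tall, on the left side of the work.

How it is judged:
By the outcome, as a careful person would: the job done as asked, in the order asked, and still so for the second after the job is handed in, with the robot touching nothing.
It also fails if it takes over 40 s, if anything falls off the work surface, if the arm or the gripper's body presses on something with over 40 N, if the wrist force passes 120 N, or if a joint passes its speed limit or range.

## Working session

There is one attempt and no reset: what is moved stays moved. The work goes in short steps, Python scripts to look and compute and a shell command to move; the robot and the scene stay as the last step left them, time stands still between calls to the robot, and variables do not carry over. Pictures are saved under pics/ and viewed, about 8 in all and at most 12, crops included, and the job is handed in when it is done.

```bash
mkdir -p pics; python3 - <<'E'
from rig import sensors,camera,camera_info
import cv2,numpy as np
np.set_printoptions(precision=4,suppress=True)
for n in("scene","top"):
    cv2.imwrite(f"pics/{n}0.png",camera(n)); i=camera_info(n); print(n,i["fx"],i["fy"],i["cx"],i["cy"]);print(np.array(i["world_to_cam"]))
s=sensors.read_state();print(s)
E
```

```text
scene 397.48263511394117 397.48263511394117 325.53538881280156 197.5920092245667
[[ -0.647   -0.7625  -0.0078 322.4722]
 [ -0.4771   0.4128  -0.7759 325.4978]
 [  0.5948  -0.4982  -0.6308 980.2644]
 [  0.       0.       0.       1.    ]]
top 445.3067623439512 445.3067623439512 326.70591102728986 205.52477624538992
[[  -0.0226   -0.9996   -0.0156   15.9488]
 [  -0.991     0.0245   -0.1317  487.2763]
 [   0.1321    0.0124   -0.9912 1230.7135]
 [   0.        0.        0.        1.    ]]
{'clock': 0.1, 'qpos': array([-1.492 ,  0.3427,  1.5249, -0.    ,  1.2754, -0.146 ]), 'dq': array([-0.001 , -0.001 , -0.0025,  0.001 , -0.0015,  0.0003]), 'tau': array([  0.0024, -43.4447, -24.6489,  -0.0001,   0.0047,  -0.    ]), 'ee_pos': array([ 117.0289, -511.4139,  230.683 ]), 'tcp_rot': array([ 0.9937,  0.1122,  0.    , -0.0007]), 'wrist_force': array([ 0.9521, -0.1326, -0.0841]), 'moment': array([ 0.0201, -0.0211,  0.0797]), 'width': 85.4782823022834}
```

View pics/scene0.png

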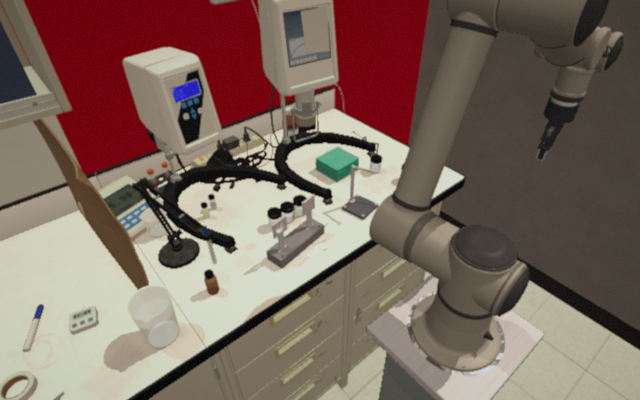

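View pics/top0.png

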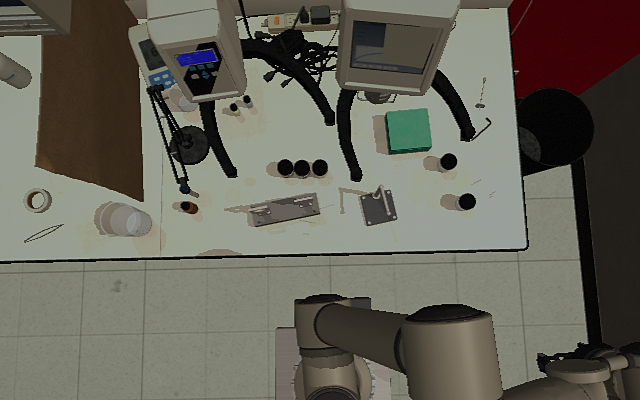

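The scene view shows the holder near (297,243) and the stand near (358,205). In the top view the holder is near (283,208) and the stand near (378,205). I'll enlarge both areas.

```bash
python3 - <<'E'
import cv2,numpy as np
a=cv2.imread("pics/scene0.png")[155:270,255:385];b=cv2.imread("pics/top0.png")[175:235,235:405]
A=cv2.resize(a,None,fx=6,fy=6,interpolation=cv2.INTER_CUBIC)
B=cv2.resize(b,None,fx=4.6,fy=4.6,interpolation=cv2.INTER_CUBIC)
A=A[:590]
cv2.imwrite("pics/a.png",A[:600]);cv2.imwrite("pics/b.png",B)
E
```

```text
(no output)
```

View pics/a.png

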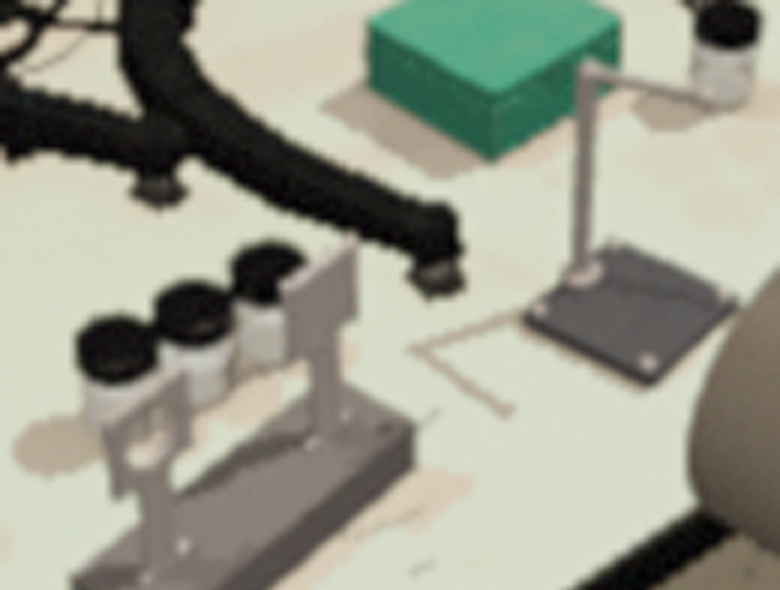

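View pics/b.png

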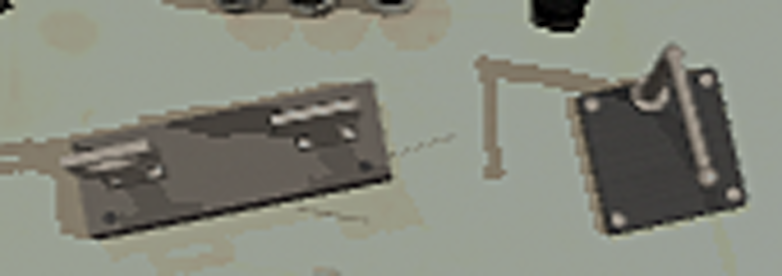

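The holed wrench is in the left (+y) slot: hole at about (150,435) in crop a, top edge (62,161)-(151,148) in crop b. The peg's ball is at (708,177) in b and (712,97) in a, and its root at (672,48) in b and (588,70) in a.

```bash
cat > h.py <<'E'
import numpy as np
from rig import camera_info
def ray(n,u,v):
    i=camera_info(n);W=np.array(i["world_to_cam"]);R=W[:3,:3];c=-R.T@W[:3,3]
    d=R.T@np.array([(u-i["cx"])/i["fx"],(v-i["cy"])/i["fy"],1]);return c,d/np.linalg.norm(d)
def plane(n,u,v,z):
    c,d=ray(n,u,v);return c+d*(z-c[2])/d[2]
def tri(p,q):
    a,d=ray("scene",*p);b,e=ray("top",*q)
    t=np.linalg.lstsq(np.c_[d,-e],b-a,rcond=None)[0];P,Q=a+d*t[0],b+e*t[1];return (P+Q)/2,np.linalg.norm(P-Q)
def proj(n,P):
    i=camera_info(n);c=np.array(i["world_to_cam"])@np.r_[P,1];return np.array([i["cx"]+i["fx"]*c[0]/c[2],i["cy"]+i["fy"]*c[1]/c[2]])
E
python3 - <<'E'
from h import *
np.set_printoptions(precision=1,suppress=True)
fb=lambda x,y:((x+.5)/4.6-.5+235,(y+.5)/4.6-.5+175)
fa=lambda x,y:((x+.5)/6-.5+255,(y+.5)/6-.5+155)
for k,p,z in [("holTL",(75,143),35),("holTR",(372,82),35),("holBR",(390,178),35),("wL",(62,162),147),("wR",(151,147),147),("sL",(273,121),147),("sR",(357,104),147),("tip",(708,177),168),("root",(672,50),152),("f1",(578,97),12),("f2",(718,68),12),("f3",(747,203),12),("f4",(607,235),12)]:
    print(k,plane("top",*fb(*p),z))
for k,p,z in [("wL",(105,430),147),("wR",(185,372),147),("hole",(150,435),122),("sL",(285,290),147),("sR",(355,242),147),("tip",(712,97),168),("root",(588,68),152),("f",(525,318),12),("f",(650,384),12),("f",(738,298),12),("f",(612,238),12)]:
    print("sc",k,plane("scene",*fa(*p),z))
print(tri(fa(712,97),fb(708,177)),tri(fa(588,70),fb(672,50)))
E
```

```text
holTL [492.  219.4  35. ]
holTR [525.5  35.4  35. ]
holBR [465.5  25.5  35. ]
wL [466.1 206.1 147. ]
wR [473.3 156.  147. ]
sL [486.3  87.3 147. ]
sR [494.8  39.9 147. ]
tip [ 446.4 -152.5  168. ]
root [ 520.2 -137.3  152. ]
f1 [516.5 -92.8  12. ]
f2 [ 532.7 -181.3   12. ]
f3 [ 447.1 -195.8   12. ]
f4 [ 429.2 -108.    12. ]
sc wL [466.7 212.3 147. ]
sc wR [474.9 162.7 147. ]
sc hole [474.1 185.2 122. ]
sc sL [491.2  92.3 147. ]
sc sR [497.8  44.2 147. ]
sc tip [ 449.8 -152.1  168. ]
sc root [ 526.7 -138.6  152. ]
sc f [516.8 -88.   12. ]
sc f [ 432.5 -102.2   12. ]
sc f [ 451.6 -189.8   12. ]
sc f [ 536.7 -173.8   12. ]
(array([ 447.2, -151.4,  169.6]), np.float64(2.7506355827490814)) (array([ 521.1, -135.7,  154.7]), np.float64(3.7304601015826426))
```

Holder and stand yaw are both about 10.3°. The wrench head is at about (470,183), peg tip (447,-152) and root (521,-137). I'll move above the wrench.

```bash
python3 -m crank '.73 -.33 0 .43 85;.73 -.33 0 0 85;.73 -.33 0 0 85;.73 -.33 0 0 85;.73 -.33 0 0 85;.73 -.33 0 0 85;.73 -.33 0 0 85;.73 -.33 0 0 85;.73 -.33 0 0 85;.73 -.33 0 0 85;.28 -.76 0 0 85;.28 -.76 0 0 85;.28 -.76 0 0 85;.28 -.76 0 0 85;.28 -.76 0 0 85;.28 -.76 0 0 85;.28 -.76 0 0 85;.28 -.76 0 0 85;.28 -.76 0 0 85;.28 -.76 0 0 85' 30
python3 -m crank '.28 -.76 0 0 85;.28 -.76 0 0 85;.28 -.76 0 0 85;.28 -.76 0 0 85;.28 -.76 0 0 85;.28 -.76 0 0 85;0 0 0 0 85;0 0 0 0 85'
cat >> h.py <<'E'
from scipy.spatial.transform import Rotation as Ro
def off(P):
    from rig import sensors
    s=sensors.read_state();R=Ro.from_quat(s["tcp_rot"]).as_matrix()
    print("t",s["clock"],"tcp",s["ee_pos"],"yaw",np.degrees(np.arctan2(R[1,0],R[0,0])),"F",s["wrist_force"],"w",s["width"],"units",(R.T@(np.array(P)-s["ee_pos"])/40).round(3))
E
python3 - <<'E'
from h import *
from rig import camera
import cv2
a=camera("scene");b=camera("top");off([470,183,160])
A=cv2.resize(a[130:280,250:400],None,fx=3.9,fy=3.9,interpolation=2);B=cv2.resize(b[170:240,230:320],None,fx=2.2,fy=2.2,interpolation=2)
A=A[:,:];c=np.zeros((600,800,3),np.uint8);c[:A.shape[0],:A.shape[1]]=A;c[:B.shape[0],800-B.shape[1]:]=B
cv2.imwrite("pics/c.png",c)
E
```

```text
clock: 1.77
ee_pos: [435.5, -7.8, 231.1]
tcp_rot: [0.996, 0.09, -0.0, -0.0]
wrist_force: [1.0, -0.3, 0.0]
width: 85.1
clock: 2.43
ee_pos: [468.8, 183.3, 230.6]
tcp_rot: [0.996, 0.091, -0.001, 0.0]
wrist_force: [-0.6, -1.5, 0.6]
width: 85.2
t 2.5333 tcp [468.87212455 181.56175433 230.85518316] yaw 10.312396038466447 F [0.04314243 0.47708874 0.42108388] w 84.81223329042089 units [ 0.036 -0.031  1.771]
```

View pics/c.png

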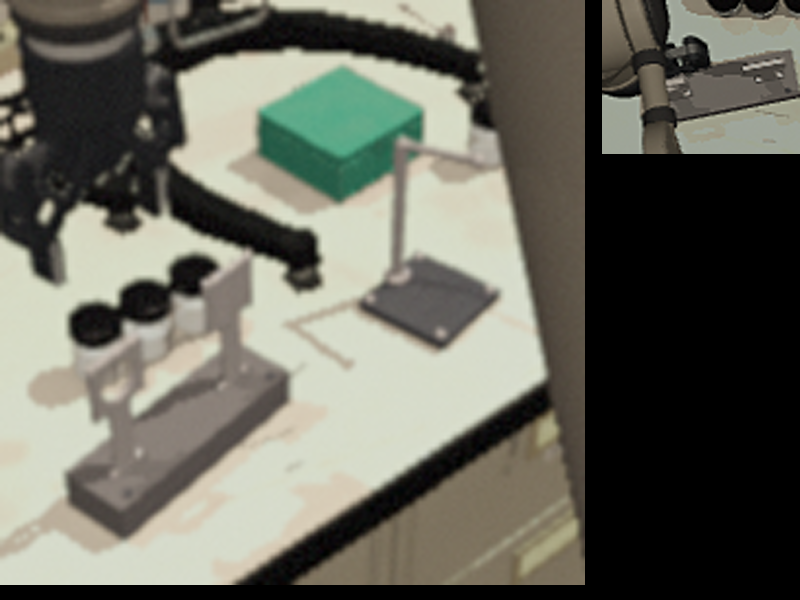

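Gripper is above the left tool, with fingertips at about (55,280) and (160,210) straddling the wrench head at (115,380). Nothing has been disturbed. Next I descend and grip.

```bash
python3 -m crank '.04 -.05 .5 0 85;0 0 .5 0 85;0 0 .5 0 85;0 0 .5 0 85;0 0 .5 0 85;0 0 .45 0 85;0 0 0 0 85;0 0 0 0 40;0 0 0 0 40;0 0 0 0 40;0 0 0 0 40;0 0 0 0 40;0 0 0 0 40;0 0 0 0 40;0 0 0 0 40' 40
python3 -c "
from h import *;off([470,183,112])"
```

```text
clock: 3.78
ee_pos: [471.6, 184.1, 114.8]
tcp_rot: [0.996, 0.09, 0.002, 0.0]
wrist_force: [-0.5, -2.1, 7.5]
width: 49.0
t 3.7833 tcp [471.55859086 184.14409634 114.8188658 ] yaw 10.319721047498938 F [-0.46947759 -2.08390304  7.54111754] w 48.97362119238136 units [-0.044  0.021  0.07 ]
```

```bash
python3 -m crank '0 0 -.25 0 40;0 0 -.25 0 40;0 0 -.25 0 40;0 0 -.25 0 40;0 0 -.25 0 40;-.1 0 -.1 0 40;-.25 0 0 0 40;-.4 0 0 0 40;-.4 0 0 0 40;-.4 0 0 0 40;-.25 0 0 0 40;-.1 0 0 0 40;0 0 0 0 40'
python3 - <<'E'
from h import *
from rig import camera
import cv2
a=camera("scene");b=camera("top");off([408,-159,161])
c=np.vstack([cv2.resize(a[150:260,230:390],None,fx=3.6,fy=3.6,interpolation=2),np.zeros((1,576,3),np.uint8)])
cv2.imwrite("pics/d.png",c)
E
```

```text
clock: 4.87
ee_pos: [395.2, 170.7, 167.6]
tcp_rot: [0.996, 0.09, 0.0, 0.0]
wrist_force: [0.1, -0.2, -0.1]
width: 48.8
t 4.9667 tcp [396.42670041 170.85558992 167.54509519] yaw 10.296634552916633 F [ 0.38343878 -0.34657652 -1.08863098] w 49.19206057828684 units [-1.19   8.165  0.163]
```

View pics/d.png

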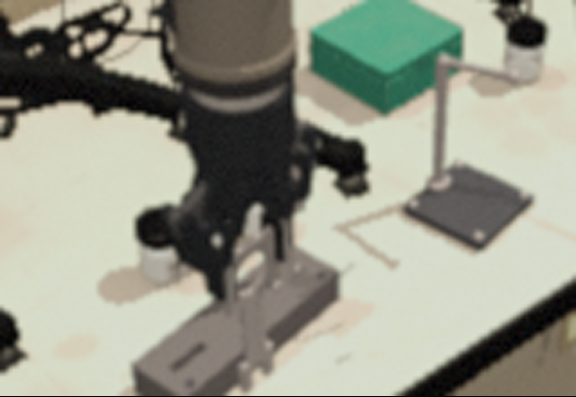

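The wrench is gripped upright with its hole visible at about (252,265), and it is clear of the holder. Next I carry it to the front of the peg.

```bash
python3 -m crank '-.085 .3 0 0 40;-.085 .5 0 0 40;-.085 .7 0 0 40;-.085 .7 0 0 40;-.085 .7 0 0 40;-.085 .7 0 0 40;-.085 .7 0 0 40;-.085 .7 0 0 40;-.085 .7 0 0 40;-.085 .7 0 0 40;-.085 .7 0 0 40;-.085 .6 .05 0 40;-.085 .3 .05 0 40;-.085 .165 .06 0 40;0 0 0 0 40;0 0 0 0 40'
python3 - <<'E'
from h import *
from rig import camera
import cv2
a=camera("scene");b=camera("top");off([418,-157.4,160])
from rig import sensors
p=sensors.read_state()["ee_pos"];print("hole pred scene",proj("scene",p+[0,0,7.3]))
A=cv2.resize(a[140:240,310:420],None,fx=5,fy=5,interpolation=2);B=cv2.resize(b[170:260,350:400],None,fx=4.5,fy=4.5,interpolation=2)
c=np.zeros((500,790,3),np.uint8);c[:500,:550]=A;c[:405,560:785]=B
cv2.imwrite("pics/e.png",c)
E
```

```text
clock: 6.3
ee_pos: [407.2, -158.9, 160.6]
tcp_rot: [0.996, 0.089, -0.0, -0.0]
wrist_force: [-0.7, 1.3, -0.0]
width: 49.0
t 6.4 tcp [ 407.33880561 -158.36730747  160.89920469] yaw 10.340835874182366 F [-0.72997536  0.60672155 -0.99074697] w 49.20671738911007 units [0.267 0.024 0.022]
hole pred scene [384.84997389 176.07235786]
```

View pics/e.png

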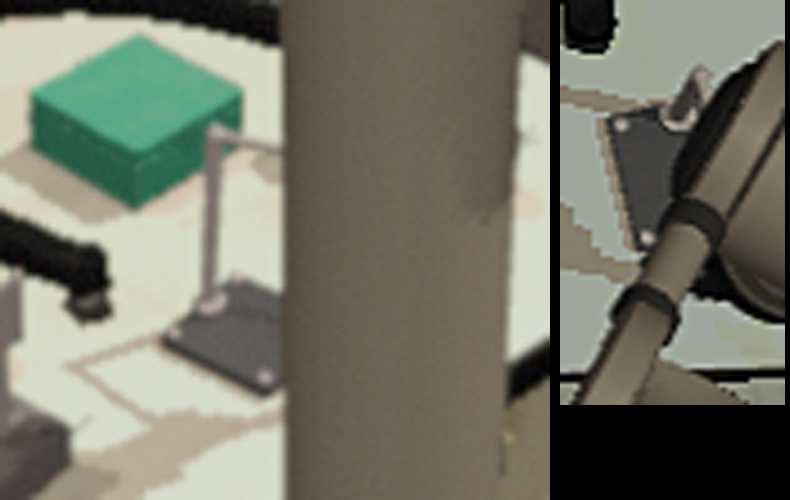

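The arm hides the peg in both views. By the numbers, the hole is lined up with the ball within about 1 mm against roughly ±11 mm of clearance. I'll thread it slowly while checking force.

```bash
python3 -m crank '.15 0 0 0 40;.15 0 0 0 40;.15 0 0 0 40;.15 0 0 0 40;.15 0 0 0 40;.15 0 0 0 40;.15 0 0 0 40;.15 0 0 0 40;.15 0 0 0 40'
python3 -m crank '.15 0 .04 0 40;.15 0 .04 0 40;.15 0 .04 0 40;.15 0 .04 0 40;0 0 0 0 40;0 0 0 0 40'
python3 - <<'E'
from h import *
from rig import camera
import cv2
off([484,-144.5,139.7])
a=camera("scene");b=camera("top")
A=cv2.resize(a[140:240,310:420],None,fx=5,fy=5,interpolation=2);B=cv2.resize(b[170:260,350:400],None,fx=4.5,fy=4.5,interpolation=2)
c=np.zeros((500,790,3),np.uint8);c[:500,:550]=A;c[:405,560:785]=B
cv2.imwrite("pics/f.png",c)
E
```

```text
clock: 7.15
ee_pos: [461.0, -149.4, 160.8]
tcp_rot: [0.996, 0.09, -0.0, 0.0]
wrist_force: [0.3, -0.4, -0.0]
width: 49.0
clock: 7.65
ee_pos: [484.1, -145.1, 154.2]
tcp_rot: [0.996, 0.09, -0.0, -0.0]
wrist_force: [0.8, 0.2, -1.3]
width: 49.4
t 7.65 tcp [ 484.05623009 -145.06154735  154.18173614] yaw 10.324361145263058 F [ 0.81671794  0.24534808 -1.34920829] w 49.35536604646955 units [ 0.001 -0.014  0.362]
```

View pics/f.png

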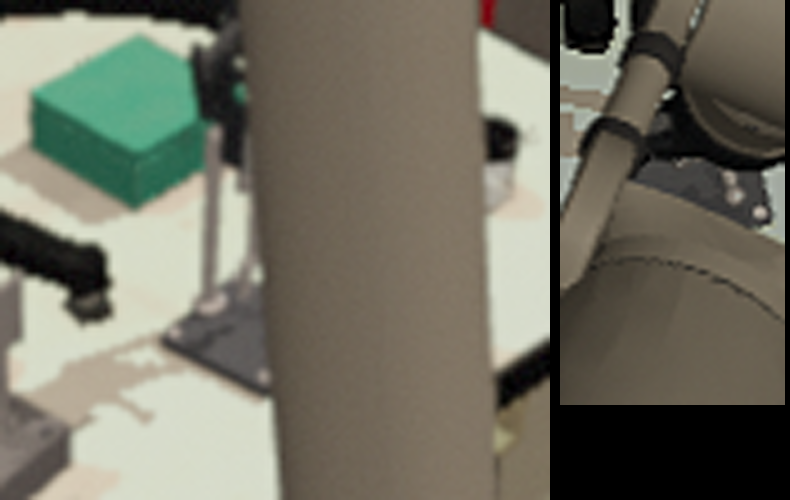

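The ball shows in front of the gripper (top crop, about (733,185)) and there is no contact force, so the wrench is over the peg. I'll lower it onto the peg gently.

```bash
python3 -m crank '0 0 .1 0 40;0 0 .1 0 40;0 0 .05 0 40;0 0 0 0 40'
python3 -m crank '0 0 .025 0 40;0 0 .025 0 40;0 0 0 0 40'
python3 -m crank '0 0 .025 0 40;0 0 0 0 40'
python3 -m crank '0 0 .025 0 40;0 0 0 0 40'
```

```text
clock: 8.08
ee_pos: [483.5, -145.1, 143.8]
tcp_rot: [0.996, 0.09, -0.001, -0.0]
wrist_force: [0.2, 0.7, -0.6]
width: 49.4
clock: 8.33
ee_pos: [483.9, -145.2, 142.4]
tcp_rot: [0.996, 0.09, -0.0, -0.0]
wrist_force: [-0.3, 0.1, -1.3]
width: 49.1
clock: 8.5
ee_pos: [483.9, -145.2, 141.4]
tcp_rot: [0.996, 0.09, -0.0, 0.0]
wrist_force: [0.6, -0.1, -0.6]
width: 49.4
clock: 8.67
ee_pos: [483.9, -145.2, 140.4]
tcp_rot: [0.996, 0.09, -0.0, 0.0]
wrist_force: [-1.2, 0.1, -0.2]
width: 49.1
```

```bash
python3 -m crank '0 0 .02 0 40;0 0 0 0 40'
python3 -m crank '0 0 .02 0 40;0 0 0 0 40'
python3 -m crank '0 0 .02 0 40;0 0 0 0 40'
```

```text
clock: 8.83
ee_pos: [484.0, -145.2, 139.8]
tcp_rot: [0.996, 0.09, 0.0, 0.0]
wrist_force: [-0.6, 0.1, 1.0]
width: 48.7
clock: 9.0
ee_pos: [484.1, -145.3, 139.5]
tcp_rot: [0.996, 0.09, 0.0, 0.0]
wrist_force: [-1.3, 0.2, 6.2]
width: 49.1
clock: 9.17
ee_pos: [484.2, -145.3, 139.3]
tcp_rot: [0.996, 0.09, 0.001, 0.0]
wrist_force: [-3.5, 1.8, 10.1]
width: 49.2
```

Contact came at TCP z 139.7, as predicted. I'll ease off slightly and open gradually.

```bash
python3 -m crank '0 0 -.03 0 40;0 0 0 0 50;0 0 0 0 52;0 0 0 0 54;0 0 0 0 57;0 0 0 0 60;0 0 0 0 66;0 0 0 0 74;0 0 0 0 82;0 0 0 0 82;0 0 0 0 82;0 0 0 0 82' 20
python3 -m crank '0 0 -.1 0 82;0 0 -.2 0 82;0 0 -.3 0 82;0 0 -.4 0 82;0 0 -.5 0 82;0 0 -.5 0 82;0 0 -.5 0 82;0 0 -.5 0 82;0 0 0 0 82'
```

```text
clock: 10.17
ee_pos: [484.0, -145.2, 139.3]
tcp_rot: [0.996, 0.09, 0.0, 0.0]
wrist_force: [-0.4, 0.9, 0.9]
width: 81.6
clock: 10.92
ee_pos: [485.6, -145.9, 264.1]
tcp_rot: [0.996, 0.09, 0.004, 0.002]
wrist_force: [0.9, 0.5, 0.6]
width: 82.1
```

```bash
python3 -m crank '-.1 .4 0 0 82;-.2 .7 0 0 82;-.3 .7 0 0 82;-.3 .7 0 0 82;-.3 .7 0 0 82;-.3 .7 0 0 82;-.3 .7 0 0 82;-.3 .7 0 0 82;-.3 .7 0 0 82;-.3 .4 0 0 82;-.1 .2 0 0 82;0 0 0 0 82'
python3 - <<'E'
from h import *
from rig import camera
import cv2
a=camera("scene");b=camera("top")
A=cv2.resize(a[150:250,255:390],None,fx=5.9,fy=3.6*5.9/3.6,interpolation=2)[:590]
cv2.imwrite("pics/g.png",A);B=cv2.resize(b[175:235,235:405],None,fx=4.6,fy=4.6,interpolation=2)
cv2.imwrite("pics/g2.png",B);cv2.imwrite("pics/gs.png",a);cv2.imwrite("pics/gt.png",b)
for n,f in(("scene",a),("top",b)):
    o=cv2.imread(f"pics/{n}0.png")
    # bystanders: compare patches at jar/bottle
    for k,(u,v) in {"scene":{"bottle":(211,281),"jar":(375,162)},"top":{"bottle":(189,207),"jar":(466,202)}}[n].items():
        print(n,k,cv2.absdiff(f,o)[v-12:v+12,u-10:u+10].mean())
E
```

```text
clock: 11.92
ee_pos: [420.1, -426.3, 258.8]
tcp_rot: [0.996, 0.089, -0.0, -0.0]
wrist_force: [0.2, 0.6, -0.0]
width: 81.9
scene bottle 1.225
scene jar 44.639583333333334
top bottle 5.773611111111111
top jar 4.951388888888889
```

View pics/g.png

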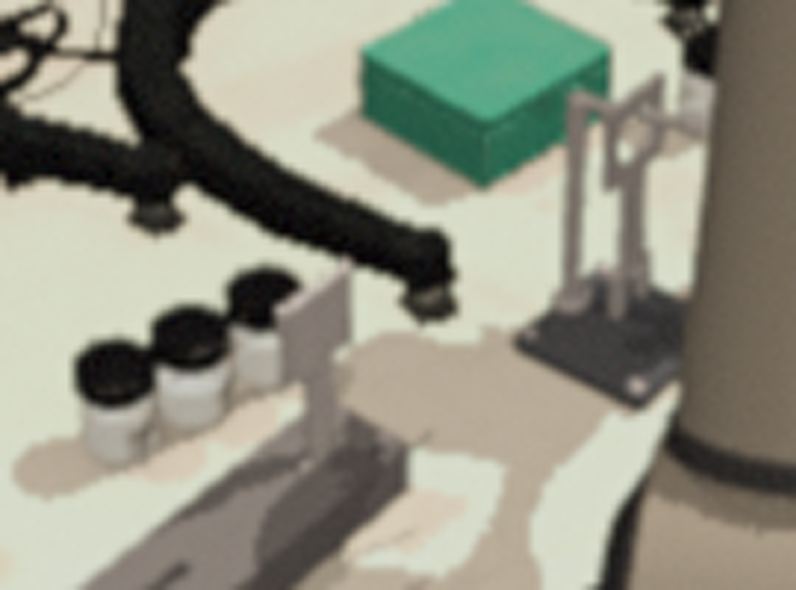

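View pics/g2.png

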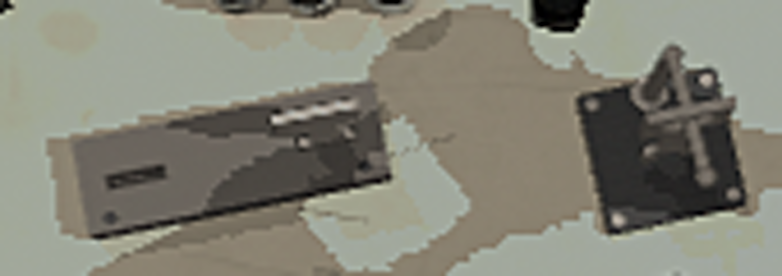

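The wrench hangs on the peg: head at about (635,130) in the scene crop, and a bar crossing the peg squarely at about (688,110) in the top crop, between post and ball. The scraper is still in its slot. In the scene view the arm covers the jar. In the top view the jar and bottle show only a slight shading change.

```bash
python3 - <<'E'
from rig import r
print(r.job_done())
E
```

```text
the job is handed in; nothing more can be done
None
```

The wrench with the round hole now hangs on the peg, and I handed the job in at about 12 s on the robot's clock. I took it from the left slot by the head's edges, passed the hole over the ball and lowered it onto the peg. I then released it and backed the arm well clear.

- **Hang:** contact came at the expected height, with a peak of about 10 N. In the last pictures the wrench hangs upright and square, midway between the post and the ball.
- **Other tool:** the scraper still stands in its slot.
- **Jar and bottle:** neither moved as far as I can see. The top view shows only small changes around both, consistent with shadow. The bottle is also unchanged in the scene view.
- **What disagreed or was not seen:**
  - The arm covered the jar in the last scene view, so that image check failed for the jar and only the top view confirms it.
  - The arm also hid the threading itself, so I did that from position and force readings.
  - The two cameras differed by 3–6 mm on some points, which was within the clearances.

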